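Touch test of a repaired tablet

ROBOT

A 6-joint arm with a two-finger parallel gripper is mounted at the origin on the work surface. World frame = base frame: x ahead of the robot, y to its left, z up, the work surface at z = 0. Lengths are in mm, angles in rad, forces in N, time in s.
With the tool pointing down it reaches from about 275 to 750 mm from the base axis. Payload 10.2 kg.
Tool frame: the origin (TCP) lies between the finger pads; the fingertips stand 17 mm ahead of it and the grasp point (between the pads) lies 2 mm behind it (tips_ahead is the distance from the TCP to the fingertips, in mm); z points along the fingers, y is the line along which they close (so a half turn about z gives the same grasp; the last joint's range is limited). The gripper opens to 85 mm and grips with 20 to 120 N. Pads are 22 mm wide; open, the fingers measure 114 mm over their backs; the gripper's body (76 mm by 85 mm) begins 54 mm behind the grasp point. The pads swing forward as they close: fully open they stand 13 mm farther back than shut.
Start: joints at [-1.569, 0.313, 1.498, -0, 1.331, -0.223], TCP at [117.015, -511.8, 248.294] pointing down, gripper open.
Joint ranges: [-2.94, 2.94], [-0.97, 2.17], [0.19, 2.56], [-1.23, 4.37], [0.02, 3.11], [-2.88, 2.88]. Speed limits (rad/s): [2.39, 2.39, 3.01, 3.14, 3.14, 3.14].

INTERFACE

Orientations are given as a unit quaternion [w, x, y, z].
In Python, from rig import sense, capture, finish_job, boxes_of, tips_ahead gives the robot as it stands.
- The arm moves only by the tool drive_tool, never from a script. Its argument "commands" is text: rows parted by semicolons, each of 7 numbers parted by spaces: the shift along the world's x, y, z in units of 0.1 m (1.0 is 0.1 m), then the turn, a rotation vector about the world's x, y, z in units of pi/4 rad (1.0 is pi/4 rad), then the opening in per cent of the stroke, from 0 (shut) to 100 (fully open). A call has 1 to 20 rows; each row shifts and turns the commanded pose from where the row before left it; what a row does not reach is not made up. A row lasts 1/12 s, in which the tool goes at most 41.7 mm and 7.16 degrees, less where a joint would pass 70% of its speed; a pose out of reach is approached as far as the arm can. A call with a number of a shift or a turn outside -1 to 1 is refused whole. A call with a gripper value outside its range is refused whole. The fingers move at their own pace and stop on an object; "force" is the grip in N (left out, the last holds). Time passes only in rows, so rows that do not move let the fingers close. It gives the time, the measured TCP pose, the force, the opening and the grip force at its end, in the units of the state.
- sense(): the state, without advancing time (a new reading comes with each control period).
- capture(name): name is "scene" or "top" or "wrist"; returns a dict with "pixels" (384x512x3 uint8, blue, green, red), "fov_y" (degrees; the focal length in pixels is half the picture's height over the tangent of half this angle, whatever the lens; pixels are square), "cx", "cy" (the principal point, pixels), "position" and "attitude" of the camera in the world; the wrist camera has in their place "tool_from_camera" (4x4, takes a point from camera to tool coordinates, whose origin is the TCP and whose axes are the flange's). Camera axes: x right, y down, z forward; pixel columns grow to the right and rows downward; lengths in mm; the calibration is good to about 2 mm. A picture is of the moment at which its call begins: read the wrist's pose just before it. There is no depth.
- finish_job(): hands the job in; it is judged then, once.
Trained networks look in a picture, given as the dict that the camera call returned (one of the last four; its "shot" number tells which), for a name from the list of things; names that differ only in an ending like _2 or _b are one class to them, and where a whole thing is asked for, a point or a joint stands for the part that bears it (a point fixed in the world has none). Each returns a list of dicts, best first, with "confidence" (0 to 1); they miss things now and then, are a little off and sometimes report something else, mostly with a low value. They report only what shows in the picture. A call takes as long as a camera call. They do not tell look-alikes from the thing itself.
- boxes_of(picture, name): "position" ([column, row] in pixels, amid what is visible of it).
The state is a dict: "time_s": time; "joints": joint angles; "dq": joint speeds; "tau": joint torques, N m; "eef_pos": TCP position; "ee_rot": TCP orientation; "force": force on the tool from outside, world axes, zero at the start; "wrist_torque": the same for the moment, N m; "grip_width": opening from 0.0 (shut) to 1.0 (fully open); "grip_force": force on a finger pad.
Only numpy, scipy, OpenCV 4.12 (cv2) and the standard library are available. Lean on these libraries where they do the work, as an engineer would, in place of code of your own. Each camera call takes 0.05 s, during which the arm holds its last target. There are 200 camera calls.

TASK

Check the repaired tablet's touch screen. With the fingertips, touch the steel dome of the earthing block first, then the grey square in the screen corner next to the camera lens, then the grey square in the diagonally opposite corner, and last the round raised home button: rest on each lightly for a moment. Keep off the other two squares, leave the tablet lying in its sprung nest, and do not disturb the jar, the reel or the screwdriver.

Things in the scene. Friction and masses are not known exactly. Their poses are not given: they have to be found in the camera images.
- jig: grey test jig fixed to the bench, a flat plate 224 x 154 x 14 mm that carries the sprung nest; origin under its centre at bench height, x along its long side, z up. It may stand at any yaw.
- nest (a joint): sinking of the sprung aluminium nest in m: 0 = fully up, 0.008 = at its lower stop. The nest is a tray (floor 30 mm above the bench when up, 5 mm lip, 212 x 142 mm outside) in which the tablet lies. It slides straight down only: with the tablet in it, a push of about 3 to 5 N starts to move it, about 10 N brings it to the stop, and it rises again by itself.
- tablet: white tablet, 200 x 130 x 10 mm, about 0.35 kg, lying loose (2 mm play) in the nest, screen up; origin at the centre of its underside (30 mm above the bench), x along its length, z up. White ends 24 mm wide; dark glass 152 x 114 mm between them. The home button is in the middle of the -x end; the camera lens, a flat black dot 13 mm across, is on the +x end at (88, 43, 10) mm.
- spot_lens: grey square, 28 x 28 mm, shown in a corner of the dark glass and flush with it; origin at the centre of its upper face (40 mm above the bench), z up. The one next to the camera lens, at tablet (62, 43) mm: touched second.
- spot_opposite: grey square, 28 x 28 mm, shown in a corner of the dark glass and flush with it; origin at the centre of its upper face (40 mm above the bench), z up. The one diagonally opposite the lens, at tablet (-62, -43) mm, at the home button's end: touched third.
- spot_c: grey square, 28 x 28 mm, shown in a corner of the dark glass and flush with it; origin at the centre of its upper face (40 mm above the bench), z up. At tablet (62, -43) mm, on the lens end but away from the lens: not to be touched.
- spot_d: grey square, 28 x 28 mm, shown in a corner of the dark glass and flush with it; origin at the centre of its upper face (40 mm above the bench), z up. At tablet (-62, 43) mm, on the home button's end: not to be touched.
- home: round dark grey home button, 18 mm across, a rigid disc standing 3 mm proud of the white end; origin at the centre of its top (43 mm above the bench), at tablet (-88, 0) mm: touched last.
- earth: earthing block fixed to the bench: black, 60 x 60 x 22 mm, with the steel dome in the middle of its top; origin under its centre at bench height, z up.
- stud: bright steel dome, 28 mm across, of the earthing block: touched first. Its top is flat over the middle 12 mm; origin at the centre of the top, 42 mm above the bench. It is sprung: it starts to sink at about 2 N and reaches its stop, 10 mm down, at about 11 N, and rises again.
- jar: clear jar with a white cap, 50 mm across, 48 mm tall, loose, upright; origin under its centre. Leave alone.
- reel: grey plastic reel standing on end, 56 mm across, 42 mm tall, loose; origin under its centre. Leave alone.
- driver: screwdriver with a black handle, 170 mm long, lying loose along its x axis; origin under its middle. Leave alone.
Not all that is in view belongs to the job. Of the things like the tablet, leave any that is pink; of the rest the larger one is meant.

How it is judged:
By the outcome, as a careful person would: the job done as asked, in the order asked, and still so for the second after the job is handed in, with the robot touching nothing.
It also fails if it takes over 48 s, if anything falls off the work surface, if the arm or the gripper's body presses on something with over 40 N, if the wrist force passes 120 N, or if a joint passes its speed limit or range.

## Working session

There is one attempt and no reset: what is moved stays moved. The work goes in short steps, Python scripts to look and compute and a tool call to move; the robot and the scene stay as the last step left them, time stands still between calls to the robot, and variables do not carry over. Pictures are saved under pics/ and viewed, at most 10 in all, crops included, and the job is handed in when it is done.

Besides the shell and the picture viewer there is one more tool, called after "Request:" by a JSON object that holds its "api" and its "payload", one argument or row to a line. drive_tool: Moves the arm, as the interface text tells. Shifts and turns lie within -1 to 1; 1 stands for 0.1 m of shift or pi/4 rad of turn. Its arguments: {"type":"object","properties":{"commands":{"type":"string"},"force":{"type":"number"}},"required":["commands"]}

```bash
mkdir -p pics; ls; cat > h.py <<'E'
import numpy as np, cv2
from scipy.spatial.transform import Rotation as R
from rig import sense, capture, finish_job, boxes_of, tips_ahead
def rot(a):
    a=np.array(a,float)
    return a if a.shape==(3,3) else R.from_quat(a[[1,2,3,0]]).as_matrix()
def pose(p,s=None):
    if 'position' in p: return rot(p['attitude']),np.array(p['position'],float)
    T=np.array(p['tool_from_camera']);Rt=rot(s['ee_rot'])
    return Rt@T[:3,:3],Rt@T[:3,3]+np.array(s['eef_pos'])
def ray(p,px,z,s=None):
    Rc,t=pose(p,s);f=p['pixels'].shape[0]/2/np.tan(np.radians(p['fov_y'])/2)
    d=Rc@np.array([(px[0]-p['cx'])/f,(px[1]-p['cy'])/f,1]);return t+d*(z-t[2])/d[2]
def proj(p,P,s=None):
    Rc,t=pose(p,s);f=p['pixels'].shape[0]/2/np.tan(np.radians(p['fov_y'])/2)
    c=Rc.T@(np.array(P)-t);return [p['cx']+f*c[0]/c[2],p['cy']+f*c[1]/c[2]]
E
python3 - <<'E'
from h import *
print(sense(),tips_ahead)
im=[]
for n in("top","scene"):
    p=capture(n);print(n,{k:v for k,v in p.items() if k!='pixels'});cv2.imwrite(f'pics/{n}.png',p['pixels'])
    for k,z in dict(tablet=40,spot_lens=40,home=43,stud=42,earth=22,jar=48,reel=42,driver=15,jig=14).items():
        for b in boxes_of(p,k): print(k,np.round(b['position']),round(b['confidence'],2),np.round(ray(p,b['position'],z)[:2]))
E
```

```text
pics
{'time_s': 0.0, 'joints': array([-1.56938728e+00,  3.13448692e-01,  1.49843865e+00,  2.19833631e-06,
        1.33099565e+00, -2.23396129e-01]), 'dq': array([ 0.00080199, -0.00100551,  0.00011517, -0.00076109,  0.00055433,
       -0.00050142]), 'tau': array([ 1.05709976e-03, -4.12263894e+01, -2.59740311e+01, -1.09123000e-04,
        4.14601978e-03,  9.21275301e-06]), 'eef_pos': array([ 117.0214222 , -511.55085287,  247.73514121]), 'ee_rot': array([-6.41079369e-04,  9.93689300e-01,  1.12165764e-01,  7.25234769e-05]), 'force': array([-0.06701969, -0.07421471,  0.00406101]), 'wrist_torque': array([0.04657036, 0.01002386, 0.01494958]), 'grip_force': 0.0, 'grip_width': 1.0014357858239813} 17.0
top {'fov_y': 44.00487840509827, 'cx': 258.7829319391777, 'cy': 195.70301269462095, 'position': array([ 332.59432023,   39.30888999, 1226.96964429]), 'attitude': array([-0.03095565,  0.71300478, -0.70007858,  0.02357785]), 'shot': 1}
tablet [159. 292.] 0.85 [180. 295.]
tablet [311. 154.] 0.65 [533. -76.]
spot_lens [128. 292.] 0.44 [179. 371.]
spot_lens [204. 165.] 0.24 [500. 192.]
home [291. 178
[... 322 characters left out ...]
]
driver [151. 111.] 0.81 [643. 338.]
jig [289. 188.] 0.58 [447. -23.]
scene {'fov_y': 52.31546790236386, 'cx': 250.55725345756878, 'cy': 195.12726849785255, 'position': array([1036.86386097, -445.53799147,  993.75013809]), 'attitude': array([-0.30156675,  0.84742949,  0.41345668, -0.14133059]), 'shot': 2}
tablet [236. 238.] 0.78 [536. -93.]
tablet [113. 205.] 0.78 [ 208. -319.]
tablet [260. 126.] 0.78 [201. 266.]
tablet [237. 269.] 0.19 [ 618. -149.]
spot_lens [360. 195.] 0.46 [648. 311.]
home [237. 238.] 0.18 [539. -91.]
earth [324. 206.] 0.86 [601. 200.]
jar [324. 159.] 0.6 [471. 325.]
reel [302. 186.] 0.61 [511. 191.]
driver [358. 196.] 0.61 [636. 324.]
jig [242. 267.] 0.79 [ 611. -129.]
```

```bash
python3 - <<'E'
import cv2
a=cv2.imread('pics/top.png');b=cv2.imread('pics/scene.png')
cv2.imwrite('pics/top2.png',cv2.resize(a[80:330,90:423],(799,600),interpolation=cv2.INTER_CUBIC))
E
```

```text
(no output)
```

View pics/top2.png

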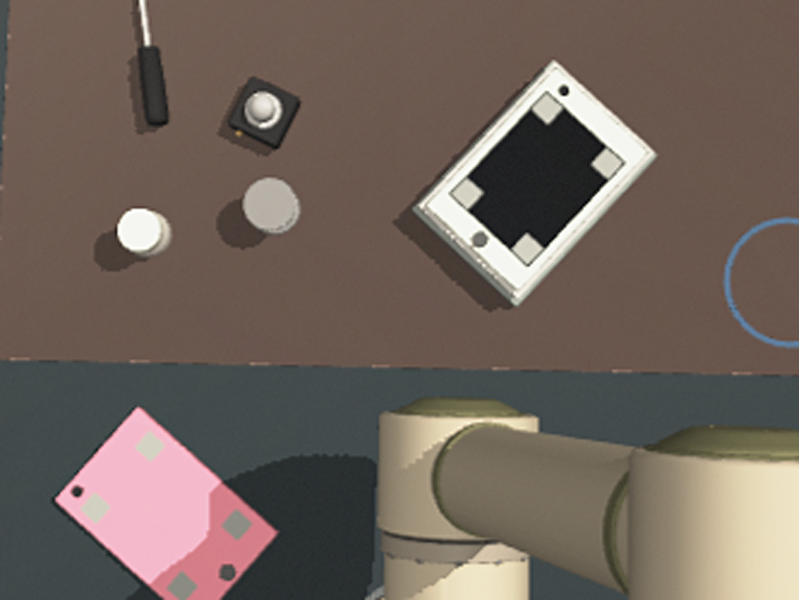

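View pics/scene.png

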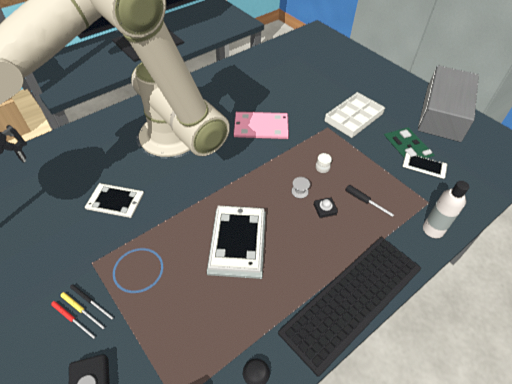

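Three look-alikes show up:
- a pink one at scene (262,126), which is excluded
- a small white one at (113,200)
- a large white one in the jig at (237,240), top crop (535,180), which fits as the larger of the non-pink ones

In the top crop, the lens dot is at (564,90), next to the square at (547,108). The opposite square is at (527,248), home at (480,239), and the dome at (263,108).

```bash
cat >> h.py <<'E'
TP=np.array([[62,43],[62,-43],[-62,-43],[-62,43],[88,43],[-88,0]],float)
def fit(W):  # world xy -> yaw, origin, residuals
    a=TP-TP.mean(0);b=W-W.mean(0);U,_,Vt=np.linalg.svd(a.T@b)
    D=np.diag([1,np.sign(np.linalg.det(Vt.T@U.T))]);M=Vt.T@D@U.T;o=W.mean(0)-M@TP.mean(0)
    return np.arctan2(M[1,0],M[0,0]),o,M,np.linalg.norm(W-(TP@M.T+o),axis=1)
E
python3 - <<'E'
from h import *
p=capture("top")
c=[(547,108),(607,163),(527,248),(467,193),(564,90),(480,239)]
W=np.array([ray(p,(90+x*.4168,80+y*.4167),43 if i==5 else 40)[:2] for i,(x,y) in enumerate(c)])
yaw,o,M,r=fit(W);print(yaw,o,r.round(1));print((TP@M.T+o).round(1))
print('stud',ray(p,(90+263*.4168,80+105*.4167),42), 'reel',ray(p,(90+271*.4168,80+205*.4167),42))
s=sense();w=capture('wrist');print(w['tool_from_camera'],w['fov_y'],w['cx'],w['cy']);print(rot(s['ee_rot']).round(3))
E
```

```text
-0.7355875061897615 [531.7226651  -84.23611698] [0.1 0.3 0.7 0.2 0.4 0.6]
[[ 606.5  -94. ]
 [ 548.8 -157.7]
 [ 456.9  -74.5]
 [ 514.6  -10.8]
 [ 625.8 -111.4]
 [ 466.5  -25.2]]
stud [604.23313557 205.86947939  42.        ] reel [497.97428954 194.45744756  42.        ]
[[ 5.33666805e-04 -9.65486666e-01 -2.60451940e-01  6.53266080e+01]
 [ 9.99999735e-01  6.44203472e-04 -3.39038357e-04 -6.58253499e-01]
 [ 4.95121057e-04 -2.60451690e-01  9.65486754e-01 -1.26244384e+02]
 [ 0.00000000e+00  0.00000000e+00  0.00000000e+00  1.00000000e+00]] 71.57433391115323 254.10294224551905 192.09650716956136
[[ 0.975  0.223  0.   ]
 [ 0.223 -0.975  0.   ]
 [ 0.     0.    -1.   ]]
```

Request:
{"api": "drive_tool", "payload": {
  "commands": "0.2 0.2 0 0 0 0.04 0;0.2 0.2 0 0 0 0.04 0;0.2 0.2 0 0 0 0.04 0;0.2 0.2 0 0 0 0.04 0;0.2 0.2 0 0 0 0.04 0;0.2 0.2 0 0 0 0.04 0;0.2 0.2 0 0 0 0.04 0;0.2 0.2 0 0 0 0.04 0;0.2 0.2 0 0 0 0.04 0;0.2 0.2 0 0 0 0.04 0;0.2 0.2 0 0 0 0.04 0;0.2 0.2 0 0 0 0.04 0;0.2 0.2 0 0 0 0.04 0;0.2 0.2 0 0 0 0.04 0;0.2 0.2 0 0 0 0.04 0;0.2 0.2 0 0 0 0.04 0;0.2 0.2 0 0 0 0.04 0;0.2 0.2 0 0 0 0.04 0;0.2 0.2 0 0 0 0.04 0;0 0 0 0 0 0 0",
  "force": 20
}}

```text
time_s: 2.77
eef_pos: [499.1, -128.9, 248.2]
ee_rot: [-0.0, 0.916, 0.402, 0.001]
force: [-0.2, -0.2, -0.7]
grip_width: 0.002
grip_force: 0.0
```

```bash
python3 - <<'E'
from h import *
import rig
s=sense();p=capture("wrist");print(s['time_s'],s['eef_pos'],rot(s['ee_rot']).round(3).tolist(),np.abs(s['dq']).max(),rig.tips_ahead,s['grip_width'],s['force'])
cv2.imwrite('pics/w1.png',p['pixels']);np.save('w1.npy',[p,s],allow_pickle=True)
o=np.array([531.7,-84.2]);a=-.7356;M=np.array([[np.cos(a),-np.sin(a)],[np.sin(a),np.cos(a)]])
for i,q in enumerate(TP@M.T+o): print(np.round(proj(p,[*q,43 if i==5 else 40],s)))
E
```

```text
2.7667 [ 499.14419461 -128.89688768  248.15645055] [[0.677, 0.736, 0.001], [0.736, -0.677, 0.001], [0.001, 0.0, -1.0]] 0.07207403210928007 17.0 0.0021453038007658264 [-0.21399107 -0.17019142 -0.65676402]
[302.  92.]
[299. 164.]
[201. 165.]
[197.  93.]
[324.  92.]
[177. 130.]
```

View pics/w1.png

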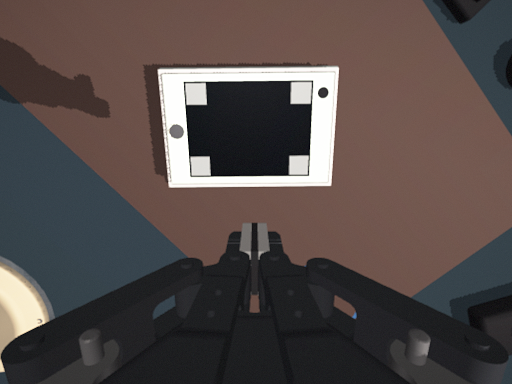

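Wrist view: lens dot (323,92), lens square (301,93), opposite square (200,166), home (177,131). The predictions agree to about 1 px. Next is the dome.

Request:
{"api": "drive_tool", "payload": {
  "commands": "0.08 0.26 0 0 0 0 0;0.08 0.26 0 0 0 0 0;0.08 0.26 0 0 0 0 0;0.08 0.26 0 0 0 0 0;0.08 0.26 0 0 0 0 0;0.08 0.26 0 0 0 0 0;0.08 0.26 0 0 0 0 0;0.08 0.26 0 0 0 0 0;0.08 0.26 0 0 0 0 0;0.08 0.26 0 0 0 0 0;0.08 0.26 0 0 0 0 0;0.08 0.26 0 0 0 0 0;0.08 0.26 0 0 0 0 0;0 0 -0.3 0 0 0 0;0 0 -0.3 0 0 0 0;0 0 0 0 0 0 0"
}}

```text
time_s: 4.15
eef_pos: [598.8, 205.2, 182.4]
ee_rot: [-0.001, 0.917, 0.399, -0.005]
force: [-0.6, -0.9, -1.5]
grip_width: 0.002
grip_force: 0.0
```

```bash
python3 - <<'E'
from h import *
s=sense();p=capture("wrist");print(s['time_s'],s['eef_pos'],rot(s['ee_rot']).round(3).tolist(),s['force'])
cv2.imwrite('pics/w2.png',p['pixels'][60:300,100:420])
print(np.round(proj(p,[604.2,205.9,42],s)))
for k in('stud','earth'):
  for b in boxes_of(p,k): print(k,b, ray(p,b['position'],42 if k=='stud' else 22,s))
for px in [(a,b) for a in (250,256) for b in(150,160,170)]: print(px,ray(p,px,42,s)[:2].round(1))
E
```

```text
4.15 [598.80825255 205.24792921 182.36507483] [[0.681, 0.732, -0.01], [0.732, -0.681, -0.002], [-0.008, -0.006, -1.0]] [-0.57874777 -0.93379151 -1.51148535]
[259. 181.]
stud {'position': [254.9, 177.0], 'confidence': 0.59} [604.07653931 212.30928721  42.        ]
earth {'position': [255.0, 174.1], 'confidence': 0.9} [603.33858555 211.46545898  22.        ]
(250, 150) [619.2 235.7]
(250, 160) [612.3 228.4]
(250, 170) [605.4 221. ]
(256, 150) [623.5 231.6]
(256, 160) [616.7 224.3]
(256, 170) [609.8 216.9]
```

View pics/w2.png

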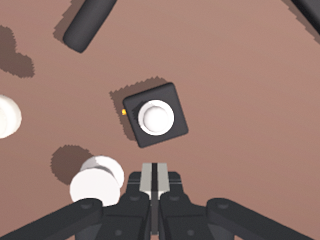

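The dome sits at full-picture pixel (256,178), with the reel nearby at lower left. I'll settle the arm, descend some and re-measure.

Request:
{"api": "drive_tool", "payload": {
  "commands": "0.05 0.04 -0.3 0 0 0 0;0 0 -0.3 0 0 0 0;0 0 0 0 0 0 0;0 0 0 0 0 0 0"
}}

```text
time_s: 4.63
eef_pos: [606.4, 209.8, 129.6]
ee_rot: [0.0, 0.917, 0.399, 0.0]
force: [0.5, -0.6, 0.7]
grip_width: -0.004
grip_force: 0.0
```

```bash
python3 - <<'E'
from h import *
s=sense();p=capture("wrist");print(s['time_s'],s['eef_pos'],rot(s['ee_rot']).round(3).tolist(),s['force'])
for k in('stud','earth'):
  for b in boxes_of(p,k): print(k,b, ray(p,b['position'],42 if k=='stud' else 22,s))
g=cv2.cvtColor(p['pixels'],cv2.COLOR_BGR2GRAY);x0,y0=180,70
# bright blob of the dome
n,l,st,c=cv2.connectedComponentsWithStats((g[70:250,180:330]>150).astype('uint8'))
for i in range(1,n):
  if st[i,4]>100: print(st[i],c[i]+[180,70],ray(p,c[i]+[180,70],35,s).round(1))
cv2.imwrite('pics/w3.png',cv2.resize(p['pixels'][60:260,120:390],None,fx=2,fy=2))
E
```

```text
4.6333 [606.3505706  209.7976066  129.62108007] [[0.681, 0.732, 0.0], [0.732, -0.681, 0.0], [0.0, 0.0, -1.0]] [ 0.4646119  -0.64702173  0.70018981]
stud {'position': [250.5, 202.4], 'confidence': 0.93} [602.96384776 211.84664206  42.        ]
earth {'position': [253.7, 194.7], 'confidence': 0.86} [605.67279127 210.86102209  22.        ]
[  51  109   43   42 1413] [252.13941967 199.68435952] [604.1 211.1  35. ]
[ 60 153  12  27 260] [245.83076923 236.56538462] [576.4 189.7  35. ]
[ 78 153  12  27 266] [262.78195489 236.2443609 ] [587.7 179.6  35. ]
[  0 172  28   8 168] [191.38690476 246.20833333] [533.6 216.5  35. ]
```

View pics/w3.png

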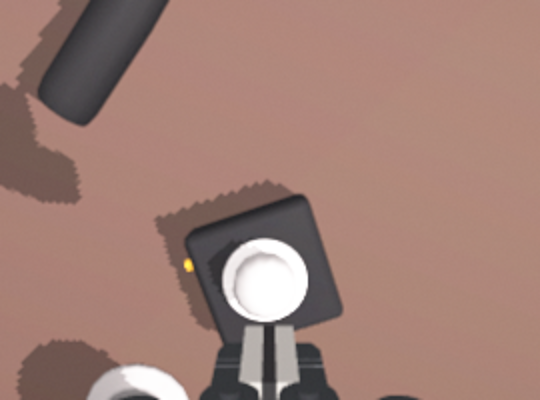

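Request:
{"api": "drive_tool", "payload": {
  "commands": "-0.02 0.01 -0.2 0 0 0 0;0 0 -0.2 0 0 0 0;0 0 -0.15 0 0 0 0;0 0 -0.1 0 0 0 0;0 0 -0.02 0 0 0 0;0 0 0 0 0 0 0;0 0 0 0 0 0 0"
}}

```text
time_s: 5.37
eef_pos: [604.8, 211.3, 62.8]
ee_rot: [0.0, 0.917, 0.399, 0.001]
force: [-0.0, 0.2, 0.5]
grip_width: -0.001
grip_force: 0.0
```

Request:
{"api": "drive_tool", "payload": {
  "commands": "0 0 -0.02 0 0 0 0;0 0 -0.02 0 0 0 0;0 0 0 0 0 0 0;0 0 0 0 0 0 0;0 0 0 0 0 0 0"
}}

```text
time_s: 5.78
eef_pos: [604.6, 211.3, 58.0]
ee_rot: [0.0, 0.917, 0.399, 0.001]
force: [1.6, 0.3, 3.2]
grip_width: 0.003
grip_force: 1.4
```

Request:
{"api": "drive_tool", "payload": {
  "commands": "0 0 -0.01 0 0 0 0;0 0 0 0 0 0 0;0 0 0 0 0 0 0;0 0 0 0 0 0 0;0 0 0 0 0 0 0;0 0 0 0 0 0 0;0 0 0 0 0 0 0;0 0 0 0 0 0 0"
}}

```text
time_s: 6.45
eef_pos: [604.1, 211.2, 56.4]
ee_rot: [0.0, 0.917, 0.399, 0.0]
force: [3.6, 0.2, 4.8]
grip_width: -0.001
grip_force: 2.1
```

Request:
{"api": "drive_tool", "payload": {
  "commands": "0 0 0.1 0 0 0 0;0 0 0.2 0 0 0 0;0 0 0.3 0 0 0 0;0 -0.15 0.2 0 0 0 0;0 -0.3 0 0 0 0 0;0 -0.3 0 0 0 0 0;0 -0.3 0 0 0 0 0;0 -0.3 0 0 0 0 0;0 -0.3 0 0 0 0 0;0 -0.3 0 0 0 0 0;0 -0.3 0 0 0 0 0;0 -0.3 0 0 0 0 0;0 -0.3 0 0 0 0 0;0 -0.2 0 0 0 0 0;0 0 0 0 0 0 0;0 0 0 0 0 0 0;0 0 0 0 0 0 0"
}}

```text
time_s: 7.87
eef_pos: [603.5, -92.8, 136.1]
ee_rot: [-0.001, 0.917, 0.4, -0.001]
force: [0.1, 0.5, 0.6]
grip_width: 0.001
grip_force: 0.0
```

```bash
python3 - <<'E'
from h import *
s=sense();p=capture("wrist");print(s['time_s'],s['eef_pos'],s['force'])
for q in([606.5,-94,40],[625.8,-111.4,40]): print(np.round(proj(p,q,s)))
cv2.imwrite('pics/w4.png',p['pixels'])
E
```

```text
7.8667 [603.51069886 -92.80268903 136.0657069 ] [0.05427609 0.49922022 0.57870132]
[259. 197.]
[289. 197.]
```

View pics/w4.png

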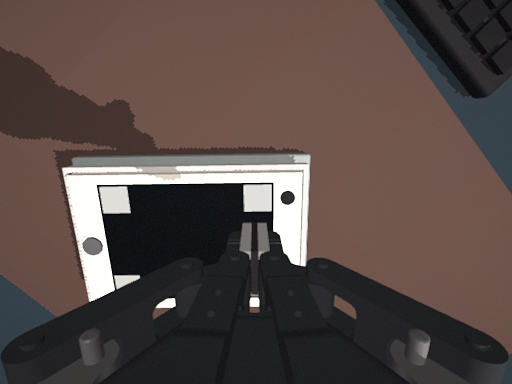

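The square under the fingertips is at (258,197) and the lens is right beside it at (288,198). This is spot_lens and the pose agrees, so I'll descend.

Request:
{"api": "drive_tool", "payload": {
  "commands": "0.02 -0.01 -0.2 0 0 0 0;0 0 -0.2 0 0 0 0;0 0 -0.2 0 0 0 0;0 0 -0.1 0 0 0 0;0 0 -0.04 0 0 0 0;0 0 0 0 0 0 0;0 0 0 0 0 0 0"
}}

```text
time_s: 8.5
eef_pos: [606.5, -94.6, 63.2]
ee_rot: [0.0, 0.917, 0.4, 0.0]
force: [-0.3, -0.6, -0.2]
grip_width: 0.0
grip_force: 0.0
```

Request:
{"api": "drive_tool", "payload": {
  "commands": "0 0 -0.02 0 0 0 0;0 0 -0.02 0 0 0 0;0 0 0 0 0 0 0;0 0 0 0 0 0 0;0 0 0 0 0 0 0"
}}

```text
time_s: 8.92
eef_pos: [606.1, -94.8, 58.5]
ee_rot: [0.0, 0.917, 0.399, 0.0]
force: [-0.5, -0.3, -0.3]
grip_width: 0.001
grip_force: 0.0
```

Request:
{"api": "drive_tool", "payload": {
  "commands": "0 0 -0.02 0 0 0 0;0 0 0 0 0 0 0;0 0 0 0 0 0 0;0 0 0 0 0 0 0"
}}

```text
time_s: 9.25
eef_pos: [606.3, -94.9, 56.7]
ee_rot: [0.0, 0.917, 0.399, 0.0]
force: [0.2, -0.0, 3.5]
grip_width: -0.003
grip_force: 2.2
```

Request:
{"api": "drive_tool", "payload": {
  "commands": "0 0 -0.005 0 0 0 0;0 0 0 0 0 0 0;0 0 0 0 0 0 0;0 0 0 0 0 0 0;0 0 0 0 0 0 0;0 0 0 0 0 0 0;0 0 0 0 0 0 0;0 0 0 0 0 0 0"
}}

```text
time_s: 9.92
eef_pos: [606.3, -94.9, 55.9]
ee_rot: [0.0, 0.917, 0.399, 0.0]
force: [3.2, -1.2, 4.8]
grip_width: 0.002
grip_force: 2.5
```

Request:
{"api": "drive_tool", "payload": {
  "commands": "0 0 0.1 0 0 0 0;0 0 0.2 0 0 0 0;0 0 0.3 0 0 0 0;-0.2 0.02 0 0 0 0 0;-0.3 0.04 0 0 0 0 0;-0.3 0.04 0 0 0 0 0;-0.3 0.04 0 0 0 0 0;-0.3 0.04 0 0 0 0 0;-0.1 0.02 0 0 0 0 0;0 0 0 0 0 0 0;0 0 0 0 0 0 0"
}}

```text
time_s: 10.83
eef_pos: [456.0, -74.8, 116.1]
ee_rot: [-0.0, 0.917, 0.399, -0.0]
force: [1.0, -0.0, 0.8]
grip_width: -0.0
grip_force: 0.0
```

```bash
python3 - <<'E'
from h import *
s=sense();p=capture("wrist");print(s['time_s'],s['eef_pos'],s['force'])
for q in([456.9,-74.5,40],[466.5,-25.2,43],[514.6,-10.8,40]): print(np.round(proj(p,q,s)))
cv2.imwrite('pics/w5.png',p['pixels'])
E
```

```text
10.8333 [455.99447504 -74.79640083 116.1378182 ] [ 0.95357059 -0.02710519  0.77542695]
[256. 205.]
[220. 151.]
[254.  90.]
```

View pics/w5.png

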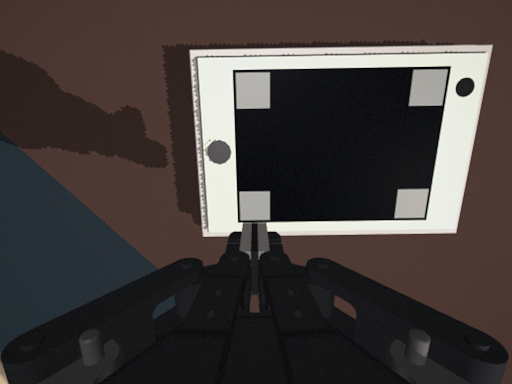

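The spot under the tips at (255,206) is the one diagonally opposite the lens dot at (465,87). Home is at (219,152). All of this agrees with the fit.

Request:
{"api": "drive_tool", "payload": {
  "commands": "0.01 0 -0.2 0 0 0 0;0 0 -0.2 0 0 0 0;0 0 -0.1 0 0 0 0;0 0 -0.05 0 0 0 0;0 0 -0.02 0 0 0 0;0 0 0 0 0 0 0;0 0 0 0 0 0 0;0 0 0 0 0 0 0"
}}

```text
time_s: 11.55
eef_pos: [457.5, -75.0, 59.5]
ee_rot: [0.001, 0.917, 0.399, 0.0]
force: [-0.2, -0.2, 0.0]
grip_width: -0.0
grip_force: 0.0
```

Request:
{"api": "drive_tool", "payload": {
  "commands": "0 0 -0.02 0 0 0 0;0 0 0 0 0 0 0;0 0 0 0 0 0 0;0 0 0 0 0 0 0"
}}

```text
time_s: 11.88
eef_pos: [457.3, -74.9, 57.1]
ee_rot: [0.0, 0.917, 0.399, 0.0]
force: [-0.2, 0.1, 1.0]
grip_width: -0.003
grip_force: 1.1
```

Request:
{"api": "drive_tool", "payload": {
  "commands": "0 0 -0.01 0 0 0 0;0 0 0 0 0 0 0;0 0 0 0 0 0 0;0 0 0 0 0 0 0;0 0 0 0 0 0 0;0 0 0 0 0 0 0;0 0 0 0 0 0 0;0 0 0 0 0 0 0"
}}

```text
time_s: 12.55
eef_pos: [457.3, -74.9, 55.9]
ee_rot: [0.0, 0.917, 0.399, 0.0]
force: [2.4, -0.1, 4.1]
grip_width: 0.004
grip_force: 2.5
```

Request:
{"api": "drive_tool", "payload": {
  "commands": "0 0 0.1 0 0 0 0;0 0 0.3 0 0 0 0;0.03 0.15 0 0 0 0 0;0.03 0.2 0 0 0 0 0;0.03 0.15 0 0 0 0 0;0 0 0 0 0 0 0;0 0 -0.2 0 0 0 0;0 0 -0.1 0 0 0 0;0 0 -0.04 0 0 0 0;0 0 0 0 0 0 0;0 0 0 0 0 0 0;0 0 0 0 0 0 0"
}}

```text
time_s: 13.55
eef_pos: [466.2, -25.1, 62.3]
ee_rot: [0.0, 0.917, 0.399, 0.0]
force: [0.3, 0.8, 1.0]
grip_width: -0.002
grip_force: 0.0
```

Request:
{"api": "drive_tool", "payload": {
  "commands": "0 0 -0.01 0 0 0 0;0 0 0 0 0 0 0;0 0 0 0 0 0 0;0 0 0 0 0 0 0"
}}

```text
time_s: 13.88
eef_pos: [466.1, -24.8, 60.9]
ee_rot: [0.0, 0.917, 0.399, 0.0]
force: [-0.5, -0.2, -0.5]
grip_width: -0.003
grip_force: 0.0
```

Request:
{"api": "drive_tool", "payload": {
  "commands": "0 0 -0.01 0 0 0 0;0 0 0 0 0 0 0;0 0 0 0 0 0 0;0 0 0 0 0 0 0"
}}

```text
time_s: 14.22
eef_pos: [466.1, -24.8, 60.0]
ee_rot: [0.0, 0.917, 0.399, 0.0]
force: [-1.8, 0.6, 3.5]
grip_width: -0.0
grip_force: 2.0
```

Request:
{"api": "drive_tool", "payload": {
  "commands": "0 0 -0.01 0 0 0 0;0 0 0 0 0 0 0;0 0 0 0 0 0 0;0 0 0 0 0 0 0;0 0 0 0 0 0 0;0 0 0 0 0 0 0;0 0 0 0 0 0 0"
}}

```text
time_s: 14.8
eef_pos: [466.1, -24.8, 58.9]
ee_rot: [0.0, 0.917, 0.399, 0.0]
force: [0.2, 1.0, 5.2]
grip_width: 0.002
grip_force: 2.5
```

Contact on home is good. I'll retreat upward.

Request:
{"api": "drive_tool", "payload": {
  "commands": "0 0 0.1 0 0 0 0;0 0 0.3 0 0 0 0;0 0 0.3 0 0 0 0;0 0 0.3 0 0 0 0;0 0 0.3 0 0 0 0;0 0 0.3 0 0 0 0;0 0 0 0 0 0 0;0 0 0 0 0 0 0;0 0 0 0 0 0 0;0 0 0 0 0 0 0"
}}

```text
time_s: 15.63
eef_pos: [465.4, -24.6, 217.7]
ee_rot: [-0.001, 0.917, 0.399, -0.001]
force: [-0.0, -0.5, -1.1]
grip_width: 0.001
grip_force: 0.0
```

```bash
python3 - <<'E'
from h import *
a=cv2.imread('pics/scene.png');p=capture("scene");s=sense();print(s['eef_pos'],np.abs(s['dq']).max())
cv2.imwrite('pics/end.png',np.hstack([cv2.resize(x[140:300,180:400],(396,288)) for x in(a,p['pixels'])]))
E
```

```text
[465.4829704  -24.66054198 217.71105154] 0.005417681226790635
```

View pics/end.png

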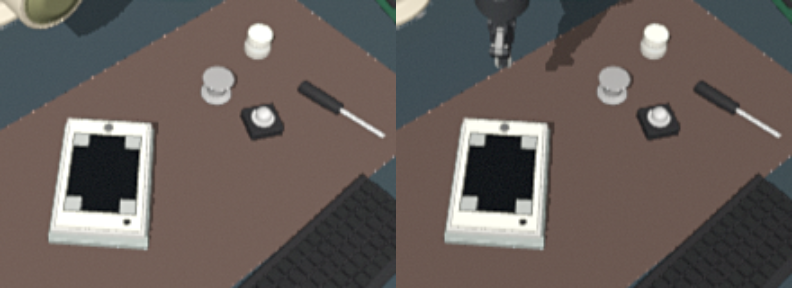

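The before and after pictures match: the tablet is still in the nest, and the jar, reel and driver haven't moved.

```bash
python3 -c "
from rig import finish_job
print(finish_job())"
```

```text
the job is handed in; nothing more can be done
None
```

The dome, lens-corner square, opposite square and home button were each touched lightly (about 4–5 N) in that order; the tablet, jar, reel and screwdriver look unmoved, and the job was handed in at about 16 s (no verdict came back).

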